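Check a jar's hidden seal with the inspection mirror

ROBOT

A 7-joint arm with a two-finger parallel gripper is mounted at the origin on the work surface. World frame = base frame: x ahead of the robot, y to its left, z up, the work surface at z = 0. Lengths are in m, angles in degrees, forces in N, time in s.
With the tool pointing down it reaches from about 0.4 to 0.75 m from the base axis. Payload 19.5 kg.
Tool frame: the origin (TCP) lies on the front face of the gripper's body, between the roots of the fingers; the fingertips stand 73 mm ahead of it and the grasp point (between the pads) lies 54 mm ahead of it; z points along the fingers, y is the line along which they close (so a half turn about z gives the same grasp; the last joint's range is limited). The gripper opens to 85 mm and grips with 20 to 120 N. Pads are 22 mm wide; open, the fingers measure 114 mm over their backs; the gripper's body (76 mm by 85 mm) begins 54 mm behind the grasp point. The pads swing forward as they close: fully open they stand 13 mm farther back than shut.
Start: joints at [-69.597, 40.479, -1.581, 85.061, 1.261, 54.483, -4.326], TCP at [0.223, 0.53, 0.304] pointing down, gripper open.
Joint ranges: [-155.06, 155.06], [-18.47, 123.98], [-90, 86.84], [0, 140.48], [-83.41, 263.41], [0, 116], [-161.91, 161.91]. Speed limits (degrees/s): [108.29, 108.29, 147.25, 147.25, 172.46, 172.46, 172.46].

INTERFACE

Orientations are given as [roll, pitch, yaw] about the fixed x, y, z axes, in that order (R = Rz(yaw) Ry(pitch) Rx(roll)).
In Python, from station import monitor, eyes, job gives the robot as it stands. The module is installed in compiled form; this text tells all that it offers.
- The arm moves only by the tool move_arm, never from a script. Its arguments are lists of equal length, an entry for each row: "rotation": the turn, a rotation vector about the tool's x, y, z as a fraction of full scale, a list of three; "linear": the shift along the tool's x, y, z as a fraction of full scale, a list of three; "jaw": the opening, from 0 (shut) to 1 (fully open). In form: {"rotation": [[ax, ay, az], ...], "linear": [[x, y, z], ...], "jaw": [jaw, ...]}. A call has 1 to 5 rows; each row shifts and turns the commanded pose from where the row before left it, along the tool's axes as they then stand; what a row does not reach is not made up. Full scale, the value 1, is 0.02 m for a shift and 6 degrees for a turn. A row lasts 1/8 s, in which the tool goes at most 62.5 mm and 10.7 degrees, less where a joint would pass 70% of its speed; a pose out of reach is approached as far as the arm can. A call with a number of a shift or a turn outside -1 to 1 is refused whole. A call with a gripper value outside its range is refused whole. The fingers move at their own pace and stop on an object; the grip force is fixed at half the most. Time passes only in rows, so rows that do not move let the fingers close. It gives the time, the measured TCP pose, the force, the opening and the grip force at its end, in the units of the state.
- monitor.state(): the state, without advancing time (a new reading comes with each control period).
- eyes.camera(name): name is "scene" or "top"; returns a dict with "image" (420x560x3 uint8, blue, green, red), "z_map" (420x560 float32, m along the optical axis (not along the pixel's ray), 0 where there is no reading), "fx", "fy", "cx", "cy" (pixels), "dist_coeffs" ([k1, k2, p1, p2, k3] as OpenCV has them; the pictures are not rectified), "R" (3x3) and "t" (3): a world point X has camera coordinates R X + t. Camera axes: x right, y down, z forward; pixel columns grow to the right and rows downward; lengths in m; the calibration is good to about 2 mm. A picture is of the moment at which its call begins.
- job.job_done(): hands the job in; it is judged then, once.
The state is a dict: "time_s": time; "joints": joint angles; "qvel": joint speeds; "tau": joint torques, N m; "tcp_pos": TCP position; "tool_rot": TCP orientation; "wrist_force": force on the tool from outside, world axes, zero at the start; "torque": the same for the moment, N m; "gripper_width": finger opening in m; "gripper_force": force on a finger pad.
Only numpy, scipy, OpenCV 4.12 (cv2) and the standard library are available. Lean on these libraries where they do the work, as an engineer would, in place of code of your own. Each camera call takes 0.05 s, during which the arm holds its last target. There are 200 camera calls.

TASK

On the jar inspection rig, turn the camera's focus knob until its pointer lines up with the long index mark, and leave it there. Then turn the sprung mirror by its grip until the camera, looking into it, sees the paper seal on the jar's hidden side in the middle of the mirror, and finish while still holding the mirror steady at that angle: do not let go, it would spring back. Leave the jar on its block, the other jars and the carton where they are.

Things in the scene. Friction and masses are not known exactly. Their poses are not given: they have to be found in the camera images.
- rig: Fixed rig: aluminium rail 300 x 50 x 12 mm on the table, an upright mirror on a turret near one end, a small grey camera at the other. Origin: on the table under the mirror's vertical turning axis. x runs along the rail from mirror to camera, z up, y left of x. Camera housing 72 (x) x 74 (y) mm, centred at x = 215 mm, heights 47 to 105 mm. Its place and yaw vary; it cannot be moved.
- lens (a point): Centre of the front of the camera's black lens barrel (42 mm wide), 158 mm from the mirror axis, 75 mm above the table. The camera looks from here straight at the mirror's axis (along -x of the rig).
- focus (a joint): Angle of the focus knob on top of the camera, rad, growing clockwise from above. 0: the pointer (white line at one end of the bar) is on the index, the one long raised mark, on the mirror side of the knob (-x of the rig); other marks are short. Starts 0.5 to 1.3 clockwise of the index, stops at -0.7 and 1.7, stays where left (friction 0.03 N m).
- focus_grip (a point): On the knob's vertical axis (rig x = 215 mm), 133 mm above the table: grip height for the middle of the pads. The knob: a 42 mm disc (top at 110 mm) with an upright bar 36 mm long, 12 mm thick, its top at 139 mm. The point turns with the knob: x along the bar, pointer end at -x; fingers close along y. At joint 0 its axes match the rig's.
- mirror_head: Upright mirror in a black frame, 78 wide, 82 high, 8 mm thick, with a steel bar grip on top: 42 mm long (along the width), 12 mm thick, centred on the turning axis, 116 to 150 mm above the table. Origin: on the axis, 30 mm above the table. x: out of the reflecting face (which contains the axis), y: width, z up. Grip the bar from above, fingers closing along x, pads at about 144 mm.
- mirror (a joint): Turning angle of the mirror about its vertical axis, rad, growing clockwise seen from above. 0 is its rest stop, where the reflecting face looks straight at the lens; stops at 1.4. A spring always turns it back to 0 (about 0.02 N m at 0, 0.1 N m at 1 rad).
- sight (a point): Camera's line of sight after reflection. Origin on the mirror's turning axis, 75 mm above the table; x points where the camera looks after the bounce (level), z up. Turns twice the mirror's angle, same way; at 0 it points back at the lens. The seal is mid-mirror when it lies on this x axis: the mirror's normal then halves the level angle between lens and seal as seen from the axis.
- seal (a point): Centre of the visible upright face of the paper seal: a strip 18 mm wide and 34 mm tall that runs from the jar's lid down one side, the side that faces the mirror. 75 mm above the table, 135 to 200 mm from the mirror axis, on the clockwise side of the lens (seen from above, about 55 to 120 degrees round from it).
- jar: The jar under inspection: small amber glass jar with brass-coloured lid, 48 mm wide, 58 mm tall, loose, standing on the block. Origin: centre of its underside; the seal is on its +y side. Not to be moved.
- block: Fixed steel block 75 x 75 x 36 mm under the jar. Origin: centre of its underside.
- spare_jar: Bystander: loose labelled jar 48 mm wide, 58 mm tall on the table beyond the mirror. Origin: centre of its underside.
- second_jar: Bystander: loose labelled jar 48 mm wide, 58 mm tall on the table beside the rail. Origin: centre of its underside.
- carton: Bystander: closed cardboard carton 62 x 62 x 66 mm on the table beside the camera. Origin: centre of its underside.

How it is judged (in metres and radians):
On the way, in this order (a step that is already met when the one before it is completed fails the run):
1. the focus knob's pointer is brought to the index mark (within 0.1 rad) and stays there (value of joint focus between -0.1 and 0.1 rad and velocity of joint focus between -0.1 and 0.1 rad/s), for 0.2 s.
2. the fingers hold the mirror so that the camera sees the seal near its middle (y of seal in the frame of sight between -0.022 and 0.022 m and x of seal in the frame of sight above 0.05 m and contact force between the fingers and mirror_head above 0.5 N and velocity of joint mirror between -0.1 and 0.1 rad/s), for 0.2 s.
At the end, for the whole second after the job is handed in: Fingers still hold the mirror (over 0.5 N), at rest, with the seal within 22 mm sideways of the reflected line of sight and ahead of it; focus knob within 0.1 rad of the index; inspected jar moved under 12 mm, other jars and carton under 20 mm (all of step 2 and value of joint focus between -0.1 and 0.1 rad and distance of jar from where it was at the start of the episode below 0.012 m and distance of each of spare_jar, second_jar, carton from where it was at the start of the episode below 0.02 m); the arm keeps its last pose, push and grip.
It fails at once if the jar under inspection is knocked or tipped (distance of jar from where it was at the start of the episode above 0.012 m or angle between jar's own z axis and vertical above 0.2 rad).
It fails at once if a bystander jar or the carton is moved or tipped (distance of any of spare_jar, second_jar, carton from where it was at the start of the episode above 0.02 m or angle between any of spare_jar, second_jar, carton's own z axis and vertical above 0.2 rad).
It also fails if it takes over 51 s, if anything falls off the work surface, if the arm or the gripper's body presses on something with over 40 N, if the wrist force passes 120 N, or if a joint passes its speed limit or range.

## Working session

There is one attempt and no reset: what is moved stays moved. The work goes in short steps, Python scripts to look and compute and a tool call to move; the robot and the scene stay as the last step left them, time stands still between calls to the robot, and variables do not carry over. Pictures are saved under pics/ and viewed, at most 10 in all, crops included, and the job is handed in when it is done.

Besides the shell and the picture viewer there is one more tool, called after ">>>" as a command line: name --argument value ..., lists and objects as JSON in quotes. move_arm: Moves the arm, as the interface text tells. Its arguments: {"type":"object","properties":{"rotation":{"type":"array"},"linear":{"type":"array"},"jaw":{"type":"array"}},"required":["rotation","linear","jaw"]}

```bash
mkdir -p pics; python3 - <<'E'
from station import monitor, eyes
import cv2, numpy as np
print(monitor.state())
for n in("scene","top"):
    c=eyes.camera(n); cv2.imwrite(f"pics/{n}0.png",c["image"]); np.savez(f"{n}0.npz",**c)
    print(n,c["fx"],c["fy"],c["cx"],c["cy"],c["dist_coeffs"],c["R"],c["t"])
E
```

```text
{'time_s': 0.0, 'joints': array([-69.59492289,  40.51537134,  -1.58273859,  85.08521026,
         1.2591752 ,  54.48271701,  -4.32822944]), 'qvel': array([-0.10835204,  0.0604649 , -0.13069365, -0.03684562, -0.05417709,
        0.02750091,  0.03738051]), 'tau': array([-7.10166678e-04, -8.83202362e+01,  1.23420808e+00, -2.36167198e+01,
        1.68011931e-02,  6.49592650e-03, -8.91607215e-06]), 'tcp_pos': array([0.22268569, 0.52991762, 0.30340952]), 'tool_rot': array([-1.79933977e+02,  8.54635273e-04,  1.57202847e+02]), 'wrist_force': array([-0.56988216,  0.00435043, -0.7536621 ]), 'torque': array([-0.01108295,  0.01775166, -0.03845216]), 'gripper_force': 0.0, 'gripper_width': 0.0853330266353897}
scene 413.6878615340437 413.6878615340437 270.54492229141607 203.22585056366904 [-0.05573553  0.          0.          0.          0.        ] [[ 0.55288308  0.83325077  0.00366939]
 [ 0.54850453 -0.36062463 -0.7543823 ]
 [-0.62726636  0.41909788 -0.65642508]] [-0.30044212 -0.24941341  1.23877384]
top 418.92696953758576 418.92696953758576 281.3352323375229 208.24712886986117 [-0.01035985  0.          0.          0.          0.        ] [[ 0.00605235 -0.99998054 -0.00151501]
 [-0.99629596 -0.00590008 -0.08578779]
 [ 0.08577718  0.00202861 -0.99631228]] [-0.04754912  0.60269844  0.8375926 ]
```

View pics/top0.png

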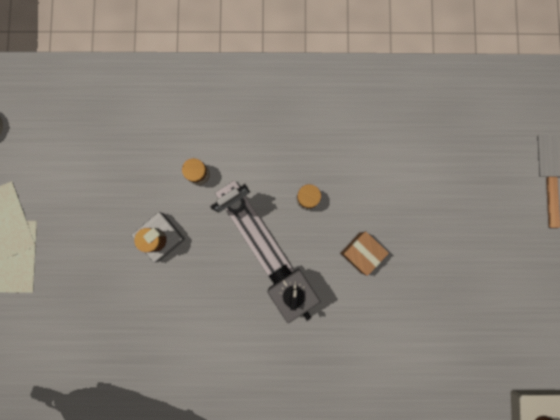

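View pics/scene0.png

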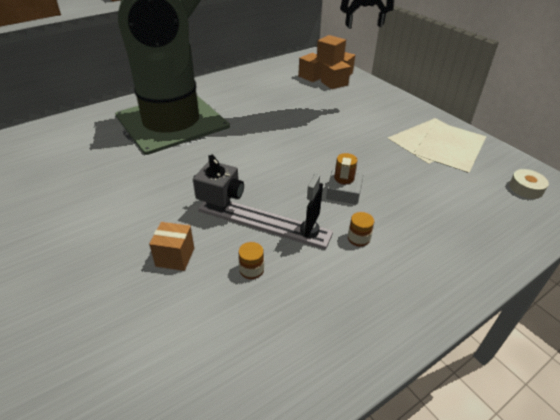

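The top view shows the mirror grip near (229,194), the knob near (294,295), the jar at (148,240) with its seal strip near (153,235), the second and spare jars at (309,195) and (194,170), and the carton at (366,254). In the scene view the knob is at (214,168), the mirror at (314,208) and the seal at (346,168). Next I'll zoom in.

```bash
cat > h.py <<'E'
import numpy as np, cv2
def load(n): 
    return dict(np.load(n))
def ray(c,uv):
    K=np.array([[c["fx"],0,c["cx"]],[0,c["fy"],c["cy"]],[0,0,1]],float)
    p=cv2.undistortPoints(np.array(uv,float).reshape(-1,1,2),K,np.array(c["dist_coeffs"],float)).reshape(-1,2)
    d=np.c_[p,np.ones(len(p))]@c["R"]; return -c["R"].T@c["t"],d
def plane(c,uv,z):
    o,d=ray(c,uv); return o+d*((z-o[2])/d[:,2])[:,None]
def depthpt(c,uv):
    o,d=ray(c,uv); return np.array([o+dd*c["z_map"][int(round(v)),int(round(u))] for (u,v),dd in zip(uv,d)])
def proj(c,X):
    K=np.array([[c["fx"],0,c["cx"]],[0,c["fy"],c["cy"]],[0,0,1]],float)
    return cv2.projectPoints(np.array(X,float).reshape(-1,3),cv2.Rodrigues(c["R"])[0],c["t"],K,np.array(c["dist_coeffs"],float))[0].reshape(-1,2)
E
python3 - <<'E'
from h import *
t=load("top0.npz"); s=load("scene0.npz")
a=cv2.resize(t["image"][160:340,120:340],None,fx=3.2,fy=3.2,interpolation=cv2.INTER_CUBIC)
cv2.imwrite("pics/topz.png",a)
b=cv2.resize(s["image"][140:250,185:385],None,fx=4,fy=4,interpolation=cv2.INTER_CUBIC)
cv2.imwrite("pics/scenez.png",b)
for n,uv in dict(grip=(229,194),knob=(294,295),jar=(146,240),seal=(153,235),second=(309,195),spare=(194,170),carton=(366,254)).items():
    print(n,depthpt(t,[uv]).round(3))
E
```

```text
grip [[0.617 0.048 0.151]]
knob [[ 0.44  -0.067  0.141]]
jar [[0.535 0.21  0.096]]
seal [[0.545 0.198 0.095]]
second [[ 0.627 -0.099  0.057]]
spare [[0.676 0.131 0.059]]
carton [[ 0.511 -0.209  0.067]]
```

View pics/topz.png

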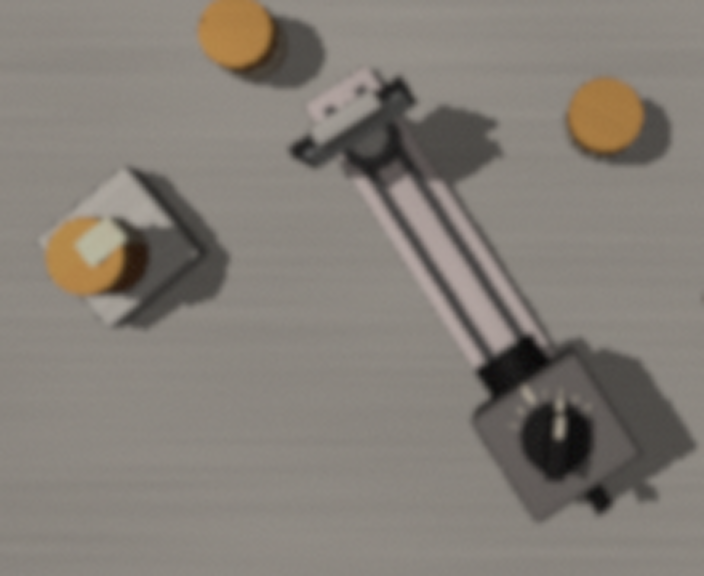

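View pics/scenez.png

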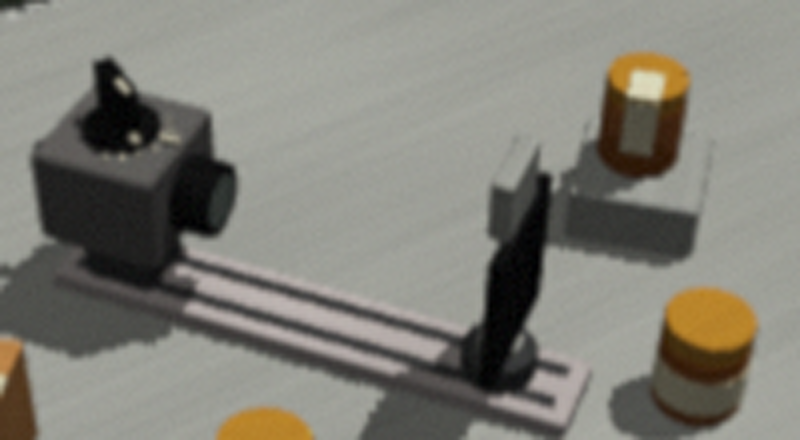

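The top zoom shows the knob's pointer line at about (560,425) and the long index mark at (528,392), so the pointer is roughly 0.6 rad clockwise of the index. In the scene zoom the upright seal face is at about (640,125) and the grip bar's top at (520,155). Next I'll measure them.

```bash
cat >> h.py <<'E'
def cloud(c):
    v,u=np.mgrid[0:420,0:560]; o,d=ray(c,np.c_[u.ravel(),v.ravel()])
    return (o+d*c["z_map"].ravel()[:,None]).reshape(420,560,3)
def bar(c,ctr,z0,z1,r,zp):
    P=cloud(c); m=(P[...,2]>z0)&(P[...,2]<z1)&(np.hypot(P[...,0]-ctr[0],P[...,1]-ctr[1])<r)
    v,u=np.nonzero(m); q=plane(c,np.c_[u,v],zp)[:,:2].astype(np.float32)
    (cx,cy),(w,h),a=cv2.minAreaRect(q); m0=q.mean(0)
    _,s,V=np.linalg.svd(q-m0,full_matrices=False)
    return len(q),m0,(cx,cy),(w,h),np.degrees(np.arctan2(V[0,1],V[0,0]))
E
python3 - <<'E'
from h import *
t=load("top0.npz"); s=load("scene0.npz")
print("grip",bar(t,(.617,.048),.14,.162,.04,.150))
print("knob",bar(t,(.44,-.067),.128,.15,.03,.139))
print("house",bar(t,(.44,-.067),.09,.116,.06,.107))
# seal
hsv=cv2.cvtColor(s["image"],cv2.COLOR_BGR2HSV)
for v in range(156,182,2): print(v,[tuple(hsv[v,u]) for u in range(338,354,2)])
print(depthpt(s,[(345,v) for v in (166,170,174)]).round(4), plane(s,[(345,171)],.075).round(4))
def z(u,v): return (120+u/3.2-.35,160+v/3.2-.35)
print("index in/out",plane(t,[z(524,386),z(532,401)],.107).round(4),"ptr",plane(t,[z(560,402),z(558,434)],.139).round(4))
print("seal top",plane(t,[z(100,242)],.095).round(4),"lid",plane(t,[z(86,255)],.094).round(4))
E
```

```text
grip (175, array([0.6119879 , 0.05062004], dtype=float32), (0.611965000629425, 0.050720423460006714), (0.01320258341729641, 0.04163796827197075), np.float32(123.16326))
knob (148, array([ 0.43189034, -0.06695881], dtype=float32), (0.43215903639793396, -0.06702860444784164), (0.012078413739800453, 0.036765530705451965), np.float32(174.93564))
house (1596, array([ 0.43907043, -0.06423005], dtype=float32), (0.44332247972488403, -0.061107899993658066), (0.09285852313041687, 0.07335235923528671), np.float32(-144.68712))
156 [(np.uint8(19), np.uint8(162), np.uint8(180)), (np.uint8(19), np.uint8(195), np.uint8(184)), (np.uint8(19), np.uint8(199), np.uint8(183)), (np.uint8(19), np.uint8(174), np.uint8(186)), (np.uint8(19), np.uint8(187), np.uint8(184)), (np.uint8(19), np.uint8(192), np.uint8(187)), (np.uint8(19), np.uint8(198), np.uint8(185)), (np.uint8(19), np.uint8(197), np.uint8(186))]
158 [(np.uint8(19), np.uint8(201), np.uint8(178)), (np.uint8(19), np.uint8(197), np.uint8(186)), (np.uint8(19), np.uint8(137), np.uint8(192)), (np.uint8(28), np.uint8(45), np.uint8(212)), (np.uint8(24), np.
[... 3747 characters left out ...]
), (np.uint8(13), np.uint8(213), np.uint8(49))]
180 [(np.uint8(13), np.uint8(206), np.uint8(47)), (np.uint8(12), np.uint8(202), np.uint8(48)), (np.uint8(13), np.uint8(201), np.uint8(47)), (np.uint8(14), np.uint8(220), np.uint8(44)), (np.uint8(12), np.uint8(194), np.uint8(50)), (np.uint8(12), np.uint8(191), np.uint8(48)), (np.uint8(13), np.uint8(216), np.uint8(46)), (np.uint8(12), np.uint8(164), np.uint8(56))]
[[0.5549 0.189  0.0913]
 [0.5541 0.1917 0.0788]
 [0.5536 0.1941 0.0663]] [[0.5533 0.193  0.075 ]]
index in/out [[ 0.463  -0.0487  0.107 ]
 [ 0.4545 -0.0534  0.107 ]] ptr [[ 0.4571 -0.0685  0.139 ]
 [ 0.4397 -0.0674  0.139 ]]
seal top [[0.5443 0.2018 0.095 ]] lid [[0.5367 0.2102 0.094 ]]
```

>>> move_arm --rotation '[[0, 0, 0], [0, 0, 0], [0, 0, 0], [0, 0, 0], [0, 0, 0]]' --linear '[[-1, -0.8, 0], [-1, -0.8, 0], [-1, -0.8, 0], [-1, -0.8, 0], [-1, -0.8, 0]]' --jaw '[1, 1, 1, 1, 1]'

```text
time_s: 0.72
tcp_pos: [0.2843, 0.4167, 0.3037]
tool_rot: [-180.0, -0.0, 157.2]
wrist_force: [-0.4, 0.9, -0.1]
gripper_width: 0.0856
gripper_force: 0.0
```

>>> move_arm --rotation '[[0, 0, 0], [0, 0, 0], [0, 0, 0], [0, 0, 0], [0, 0, 0]]' --linear '[[-1, -0.8, 0], [-1, -0.8, 0], [-1, -0.8, 0], [-1, -0.8, 0], [-1, -0.8, 0]]' --jaw '[1, 1, 1, 1, 1]'

```text
time_s: 1.35
tcp_pos: [0.3454, 0.3043, 0.3038]
tool_rot: [-180.0, -0.0, 157.2]
wrist_force: [-0.2, 0.7, -0.4]
gripper_width: 0.0853
gripper_force: 0.0
```

>>> move_arm --rotation '[[0, 0, 0], [0, 0, 0], [0, 0, 0], [0, 0, 0], [0, 0, 0]]' --linear '[[-0.9, -1, 0], [-0.9, -1, 0], [-0.9, -1, 0], [-0.9, -1, 0], [-0.9, -1, 0]]' --jaw '[1, 1, 1, 1, 1]'

```text
time_s: 1.98
tcp_pos: [0.3895, 0.1772, 0.3038]
tool_rot: [-180.0, -0.0, 157.2]
wrist_force: [0.6, -0.0, -0.0]
gripper_width: 0.0853
gripper_force: 0.0
```

>>> move_arm --rotation '[[0, 0, 0], [0, 0, 0], [0, 0, 0], [0, 0, 0], [0, 0, 0]]' --linear '[[-0.7, -1, 0], [-0.7, -1, 0], [-0.7, -1, 0], [-0.7, -1, 0], [-0.7, -1, 0]]' --jaw '[1, 1, 1, 1, 1]'

```text
time_s: 2.6
tcp_pos: [0.4152, 0.0579, 0.3038]
tool_rot: [-180.0, -0.0, 157.2]
wrist_force: [0.3, 0.7, -0.8]
gripper_width: 0.0854
gripper_force: 0.0
```

>>> move_arm --rotation '[[0, 0, 0], [0, 0, 0], [0, 0, 0], [0, 0, 0], [0, 0, 0]]' --linear '[[-0.64, -1, 0], [-0.64, -1, 0], [-0.64, -1, 0], [-0.64, -1, 0], [-0.64, -1, 0]]' --jaw '[1, 1, 1, 1, 1]'

```text
time_s: 3.22
tcp_pos: [0.4354, -0.059, 0.3038]
tool_rot: [-180.0, -0.0, 157.2]
wrist_force: [-0.4, 0.6, 1.1]
gripper_width: 0.0852
gripper_force: 0.0
```

>>> move_arm --rotation '[[0, 0, -1], [0, 0, -1], [0, 0, -0.96], [0, 0, 0], [0, 0, 0]]' --linear '[[0, 0, 0.5], [0, 0, 0.5], [0, 0, 0.5], [0, 0, 0], [0, 0, 0]]' --jaw '[1, 1, 1, 1, 1]'

```text
time_s: 3.85
tcp_pos: [0.4355, -0.0583, 0.2742]
tool_rot: [-180.0, 0.0, 174.8]
wrist_force: [-0.1, 0.6, -0.4]
gripper_width: 0.0858
gripper_force: 0.0
```

```bash
python3 - <<'E'
from station import monitor, eyes
import cv2, numpy as np
from h import *
s=monitor.state(); print(s["joints"].round(1),s["tcp_pos"].round(4),s["tool_rot"].round(2))
c=eyes.camera("scene"); np.savez("scene1.npz",**c); cv2.imwrite("pics/scene1.png",cv2.resize(c["image"][60:260,120:400],None,fx=2.5,fy=2.5))
E
```

```text
[ 11.2  32.6 -12.9 114.1  12.2  34.6  75. ] [ 0.4355 -0.0583  0.2742] [-1.7999e+02  1.0000e-02  1.7483e+02]
```

View pics/scene1.png

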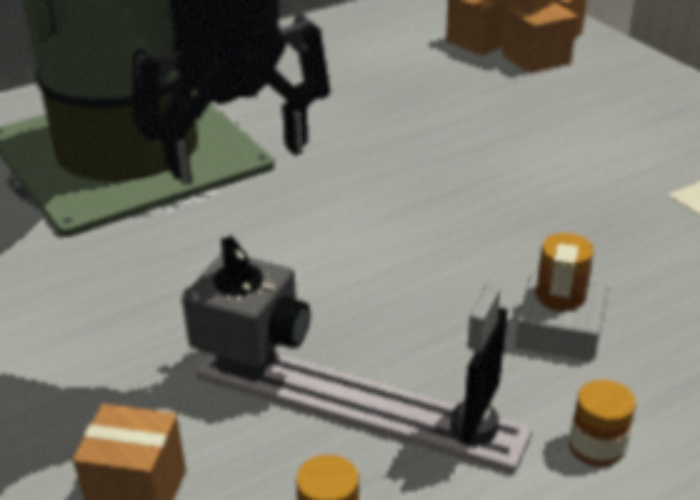

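The view shows the open gripper above the knob (fingertips at about (180,175) and (297,148)), lined up across the bar and clear of everything. I'll correct the position and descend.

>>> move_arm --rotation '[[0, 0, 0], [0, 0, 0], [0, 0, 0], [0, 0, 0], [0, 0, 0]]' --linear '[[0.13, -0.45, 0.9], [0, 0, 0.9], [0, 0, 0.9], [0, 0, 0.9], [0, 0, 0.7]]' --jaw '[1, 1, 1, 1, 1]'

```text
time_s: 4.53
tcp_pos: [0.4321, -0.067, 0.1876]
tool_rot: [-180.0, 0.0, 174.9]
wrist_force: [-0.1, 0.4, -0.7]
gripper_width: 0.0853
gripper_force: 0.0
```

>>> move_arm --rotation '[[0, 0, 0], [0, 0, 0], [0, 0, 0], [0, 0, 0], [0, 0, 0]]' --linear '[[0, 0, 0], [0, 0, 0], [0, 0, 0], [0, 0, 0], [0, 0, 0]]' --jaw '[0, 0, 0, 0, 0]'

```text
time_s: 5.15
tcp_pos: [0.4321, -0.0678, 0.1885]
tool_rot: [-179.9, 0.0, 174.9]
wrist_force: [-0.5, -6.2, 13.3]
gripper_width: 0.0108
gripper_force: 59.7
```

>>> move_arm --rotation '[[0, 0, 0], [0, 0, 0], [0, 0, 0]]' --linear '[[0, 0, 0], [0, 0, 0], [0, 0, 0]]' --jaw '[0, 0, 0]'

```text
time_s: 5.52
tcp_pos: [0.4321, -0.0678, 0.1885]
tool_rot: [-179.9, 0.1, 174.9]
wrist_force: [-0.9, -6.6, 12.2]
gripper_width: 0.0106
gripper_force: 59.7
```

>>> move_arm --rotation '[[0, 0, -0.8], [0, 0, -0.8], [0, 0, -0.8], [0, 0, -0.8], [0, 0, -0.8]]' --linear '[[0, 0, -0.05], [0, 0, 0], [0, 0, 0], [0, 0, 0], [0, 0, 0]]' --jaw '[0, 0, 0, 0, 0]'

```text
time_s: 6.15
tcp_pos: [0.4321, -0.068, 0.1887]
tool_rot: [-179.9, -0.0, -161.0]
wrist_force: [4.1, -9.7, -15.2]
gripper_width: 0.0105
gripper_force: 60.7
```

>>> move_arm --rotation '[[0, 0, -0.8], [0, 0, -0.8], [0, 0, -0.77], [0, 0, 0], [0, 0, 0]]' --linear '[[0, 0, 0], [0, 0, 0], [0, 0, 0], [0, 0, 0], [0, 0, 0]]' --jaw '[0, 0, 0, 0, 0]'

```text
time_s: 6.78
tcp_pos: [0.4321, -0.0681, 0.1887]
tool_rot: [-179.9, -0.1, -146.9]
wrist_force: [4.3, -9.3, -14.8]
gripper_width: 0.0105
gripper_force: 60.7
```

>>> move_arm --rotation '[[0, 0, 0], [0, 0, 0], [0, 0, 0], [0, 0, 0], [0, 0, 0]]' --linear '[[0, 0, 0], [0, 0, 0], [0, 0, 0], [0, 0, 0], [0, 0, 0]]' --jaw '[0, 1, 1, 1, 1]'

```text
time_s: 7.4
tcp_pos: [0.432, -0.0669, 0.189]
tool_rot: [-180.0, -0.0, -146.8]
wrist_force: [0.0, -0.2, -0.5]
gripper_width: 0.0817
gripper_force: 0.0
```

>>> move_arm --rotation '[[0, 0, 0], [0, 0, 0], [0, 0, 0], [0, 0, 0], [0, 0, 0]]' --linear '[[0, 0, -0.7], [0, 0, -1], [0, 0, -1], [0, 0, -1], [0, 0, -1]]' --jaw '[1, 1, 1, 1, 1]'

```text
time_s: 8.02
tcp_pos: [0.4319, -0.067, 0.2836]
tool_rot: [-180.0, -0.0, -146.8]
wrist_force: [0.8, -0.3, -0.0]
gripper_width: 0.0857
gripper_force: 0.0
```

>>> move_arm --rotation '[[0, 0, 0], [0, 0, 0], [0, 0, 0], [0, 0, 0], [0, 0, 0]]' --linear '[[-1, 0, 0], [-1, 0, 0], [-1, 0, 0], [-1, 0, 0], [-1, 0, 0]]' --jaw '[1, 1, 1, 1, 1]'

```text
time_s: 8.65
tcp_pos: [0.5162, -0.0119, 0.2829]
tool_rot: [180.0, -0.0, -146.8]
wrist_force: [-0.2, 0.0, -0.1]
gripper_width: 0.0854
gripper_force: 0.0
```

>>> move_arm --rotation '[[0, 0, 0], [0, 0, 0], [0, 0, 0], [0, 0, 0], [0, 0, 0]]' --linear '[[-1, 0, 0], [-1, 0, 0], [-1, 0, 0], [-1, 0, 0], [-1, 0, 0]]' --jaw '[1, 1, 1, 1, 1]'

```text
time_s: 9.28
tcp_pos: [0.5998, 0.0429, 0.2828]
tool_rot: [180.0, -0.0, -146.8]
wrist_force: [-0.5, -0.5, -0.7]
gripper_width: 0.0859
gripper_force: 0.0
```

>>> move_arm --rotation '[[0, 0, 1], [0, 0, 1], [0, 0, 1], [0, 0, 1], [0, 0, 1]]' --linear '[[-0.75, 0, 0], [0, 0, 0], [0, 0, 0], [0, 0, 0], [0, 0, 0]]' --jaw '[1, 1, 1, 1, 1]'

```text
time_s: 9.9
tcp_pos: [0.6119, 0.0507, 0.2828]
tool_rot: [-180.0, -0.0, -177.0]
wrist_force: [-0.1, 1.5, 0.3]
gripper_width: 0.0852
gripper_force: 0.0
```

>>> move_arm --rotation '[[0, 0, 1], [0, 0, 1], [0, 0, 1], [0, 0, 1], [0, 0, 1]]' --linear '[[0, 0, 0], [0, 0, 0], [0, 0, 0], [0, 0, 0], [0, 0, 0]]' --jaw '[1, 1, 1, 1, 1]'

```text
time_s: 10.52
tcp_pos: [0.6119, 0.0508, 0.2828]
tool_rot: [-180.0, -0.0, 153.0]
wrist_force: [-0.3, 0.4, 1.2]
gripper_width: 0.0853
gripper_force: 0.0
```

>>> move_arm --rotation '[[0, 0, 1], [0, 0, 1], [0, 0, 1], [0, 0, 1], [0, 0, 1]]' --linear '[[0, 0, 0], [0, 0, 0], [0, 0, 0], [0, 0, 0], [0, 0, 0]]' --jaw '[1, 1, 1, 1, 1]'

```text
time_s: 11.15
tcp_pos: [0.6119, 0.0508, 0.2828]
tool_rot: [-180.0, -0.0, 123.0]
wrist_force: [0.7, -0.2, -0.4]
gripper_width: 0.0853
gripper_force: 0.0
```

```bash
python3 - <<'E'
from station import monitor, eyes
from h import *
s=monitor.state(); print(s["time_s"],s["joints"].round(1),s["tcp_pos"].round(4),s["tool_rot"].round(2))
for n in ("top","scene"):
    c=eyes.camera(n); np.savez(n+"2.npz",**c)
    if n=="top":
        a=cv2.resize(c["image"][160:340,120:340],None,fx=2,fy=2,interpolation=cv2.INTER_CUBIC)
        try: print(bar(c,(.432,-.067),.128,.15,.025,.139))
        except Exception as e: print(e)
    else: b=cv2.resize(c["image"][100:280,170:390],None,fx=3,fy=3,interpolation=cv2.INTER_CUBIC)[:, :660]
        
cv2.imwrite("pics/t2.png",a); cv2.imwrite("pics/s2.png",b)
E
```

```text
11.15 [-7.7 45.4 -0.1 77.9  0.1 56.7 25.2] [0.6119 0.0508 0.2828] [-1.7998e+02 -1.0000e-02  1.2300e+02]
(147, array([ 0.43236962, -0.06833516], dtype=float32), (0.43238914012908936, -0.0682743638753891), (0.0362553671002388, 0.012149338610470295), np.float32(-146.56314))
```

View pics/s2.png

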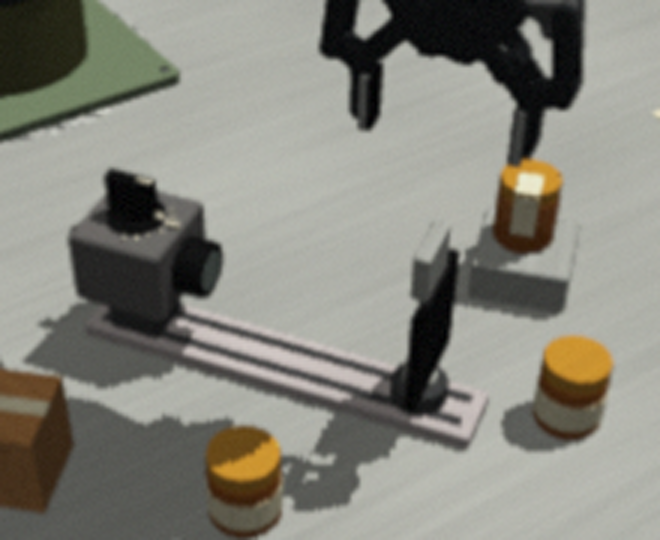

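The picture shows the knob's bar pointing at the long index mark (150,190 to 175,222), and the measured bar angle is within 0.01 rad of the rig axis. The gripper hangs above the mirror grip, so I'll descend and grip it.

>>> move_arm --rotation '[[0, 0, 0], [0, 0, 0], [0, 0, 0], [0, 0, 0], [0, 0, 0]]' --linear '[[0, 0, 0.85], [0, 0, 0.85], [0, 0, 0.85], [0, 0, 0.85], [0, 0, 0.8]]' --jaw '[1, 1, 1, 1, 1]'

```text
time_s: 11.88
tcp_pos: [0.6119, 0.0507, 0.1982]
tool_rot: [-180.0, -0.0, 123.3]
wrist_force: [-0.4, 0.7, 0.0]
gripper_width: 0.0855
gripper_force: 0.0
```

>>> move_arm --rotation '[[0, 0, 0], [0, 0, 0], [0, 0, 0], [0, 0, 0], [0, 0, 0]]' --linear '[[0, 0, 0], [0, 0, 0], [0, 0, 0], [0, 0, 0], [0, 0, 0]]' --jaw '[0, 0, 0, 0, 0]'

```text
time_s: 12.5
tcp_pos: [0.6119, 0.0506, 0.1994]
tool_rot: [180.0, 0.0, 123.2]
wrist_force: [-1.9, -1.3, 6.0]
gripper_width: 0.0106
gripper_force: 59.3
```

>>> move_arm --rotation '[[0, 0, 0], [0, 0, 0], [0, 0, 0]]' --linear '[[0, 0, 0], [0, 0, 0], [0, 0, 0]]' --jaw '[0, 0, 0]'

```text
time_s: 12.88
tcp_pos: [0.6119, 0.0506, 0.1994]
tool_rot: [180.0, 0.0, 123.2]
wrist_force: [-2.9, -0.7, 6.7]
gripper_width: 0.0111
gripper_force: 59.3
```

>>> move_arm --rotation '[[0, 0, 0.84], [0, 0, 0.84], [0, 0, 0.84], [0, 0, 0.84], [0, 0, 0.84]]' --linear '[[0, 0, 0], [0, 0, 0], [0, 0, 0], [0, 0, 0], [0, 0, 0]]' --jaw '[0, 0, 0, 0, 0]'

```text
time_s: 13.5
tcp_pos: [0.612, 0.0507, 0.1995]
tool_rot: [180.0, 0.0, 97.8]
wrist_force: [-2.3, -1.4, 5.7]
gripper_width: 0.0104
gripper_force: 59.3
```

>>> move_arm --rotation '[[0, 0, 0.84], [0, 0, 0.84], [0, 0, 0.84], [0, 0, 0.84], [0, 0, 0.84]]' --linear '[[0, 0, 0], [0, 0, 0], [0, 0, 0], [0, 0, 0], [0, 0, 0]]' --jaw '[0, 0, 0, 0, 0]'

```text
time_s: 14.12
tcp_pos: [0.6121, 0.0506, 0.1994]
tool_rot: [180.0, -0.0, 72.6]
wrist_force: [-1.7, -0.5, 5.6]
gripper_width: 0.0107
gripper_force: 59.2
```

>>> move_arm --rotation '[[0, 0, 0], [0, 0, 0], [0, 0, 0], [0, 0, 0], [0, 0, 0]]' --linear '[[0, 0, 0], [0, 0, 0], [0, 0, 0], [0, 0, 0], [0, 0, 0]]' --jaw '[0, 0, 0, 0, 0]'

```text
time_s: 14.75
tcp_pos: [0.6121, 0.0506, 0.1994]
tool_rot: [180.0, -0.0, 72.8]
wrist_force: [-0.8, -0.4, 5.7]
gripper_width: 0.0106
gripper_force: 59.3
```

```bash
python3 - <<'E'
from station import eyes
from h import *
c=eyes.camera("scene"); np.savez("scene3.npz",**c); t=eyes.camera("top"); np.savez("top3.npz",**t)
b=cv2.resize(c["image"][140:250,185:385],None,fx=4,fy=4,interpolation=cv2.INTER_CUBIC)
cv2.imwrite("pics/s3.png",b)
try: print("knob",bar(t,(.432,-.067),.128,.15,.025,.139))
except Exception as e: print(e)
print("seal",depthpt(c,[(345,170)]).round(4))
E
```

```text
knob (145, array([ 0.43233356, -0.06829961], dtype=float32), (0.43239519000053406, -0.06827132403850555), (0.036250341683626175, 0.01207960955798626), np.float32(-146.6578))
seal [[0.5538 0.192  0.0785]]
```

View pics/s3.png

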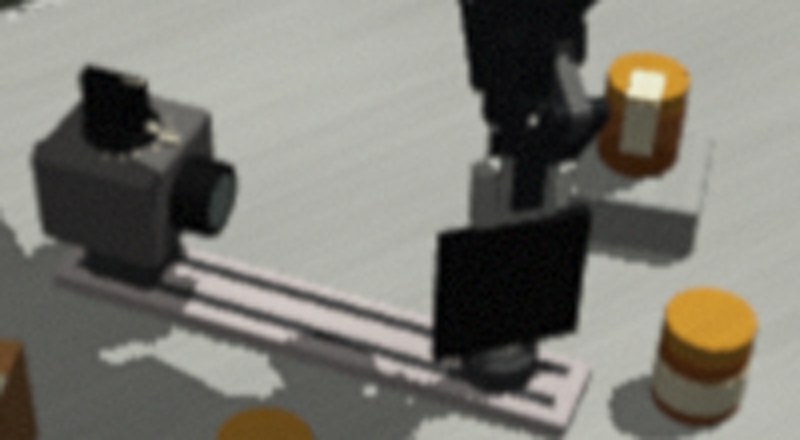

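The picture shows the mirror turned with the fingers on its grip: its back fills (440–590, 220–355), and the jar and knob are unmoved. I'll check the angle by fitting a plane to the back face.

```bash
python3 - <<'E'
from h import *
c=load("scene3.npz"); P=cloud(c)
q=np.array([P[140+v//4,185+u//4] for v in range(245,335,4) for u in range(450,575,4)])
q=q[np.abs(q[:,2]-.075)<.04]
for _ in range(3):
    m=q.mean(0); V=np.linalg.svd(q-m)[2][2]; r=(q-m)@V; q=q[np.abs(r)<2*r.std()+1e-4]
V*=-np.sign(V@(np.array([.5538,.192,.075])-m))*-1
n=np.degrees(np.arctan2(V[1],V[0])); ax=np.array([.612,.0506])
cam=np.degrees(np.arctan2(-.0683-.0506,.4324-.612)); s=2*n-cam
d=np.array([.5535,.1925])-ax; e=np.array([np.cos(np.radians(s)),np.sin(np.radians(s))])
print(len(q),V.round(3),n,cam%360,"seal x,y in sight",d@e,e[0]*d[1]-e[1]*d[0])
E
```

```text
690 [-0.956  0.295  0.001] 162.86507766526583 213.5056238561507 seal x,y in sight 0.15348494249779496 0.0004821062627443362
```

The seal is 0.5 mm from the reflected line of sight (22 mm allowed), so I'm handing the job in.

```bash
python3 -c "
from station import job
print(job.job_done())"
```

```text
the job is handed in; nothing more can be done
None
```

I handed the job in with the focus pointer within about 0.01 rad of the index. The gripper is still holding the mirror, with the seal about 0.5 mm from the reflected line of sight by my camera measurement. The station gave no verdict.

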